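# Press the wooden house, mug and candle tin into the foam of a gift box

## Robot

A 6-joint arm with a two-finger parallel gripper is mounted at the origin on the work surface. World frame = base frame: x ahead of the robot, y to its left, z up, the work surface at z = 0. Lengths are in mm, angles in rad, forces in N, time in s.
With the tool pointing down it reaches from about 400 to 925 mm from the base axis. Payload 12.5 kg.
Tool frame: the origin (TCP) lies at the very end of the fingers, on their centre line; the grasp point (between the pads) lies 19 mm behind it; z points along the fingers, y is the direction in which the jaws open and shut (so a half turn about z gives the same grasp; the last joint's range is limited). The gripper opens to 95 mm and grips with 3 to 60 N. Pads are 20 mm wide; open, the fingers measure 119 mm over their backs; the gripper's body (75 mm by 180 mm) begins 59 mm behind the grasp point.
Start: joints at [1.235, 0.491, 1.559, -0, 1.092, -0.106], TCP at [142.346, 608.592, 214.661] pointing down, gripper open.
Joint ranges: [-3.1, 3.1], [-0.84, 2.19], [0.05, 2.79], [-1.13, 4.28], [0.06, 2.93], [-2.69, 2.69]. Speed limits (rad/s): [2.22, 2.22, 2.79, 3.14, 3.14, 3.14].

## Interface

Orientations are given as [roll, pitch, yaw] about the fixed x, y, z axes, in that order (R = Rz(yaw) Ry(pitch) Rx(roll)).
In Python, from cell import env gives the robot as it stands.
- The arm moves only by the shell command python3 -m pendant 'ROWS'. ROWS is JSON, a list that holds one entry, the list of rows, each a list of 5 numbers: the opening, from 0 (shut) to 1 (fully open), then the shift along the tool's x, y, z in m, then the turn about the tool's z in rad. A call has exactly 8 rows; each row is the pose to reach, as a shift and turn from the pose commanded when the call began, along the tool's axes at that moment; what a row does not reach only later rows make up. A row lasts 1/10 s, in which the tool goes at most 50 mm and 8.59 degrees, less where a joint would pass 70% of its speed; a pose out of reach is approached as far as the arm can. A call with a gripper value outside its range is refused whole. The fingers move at their own pace and stop on an object; the grip force is fixed at half the most. Time passes only in rows, so rows that repeat a pose let the fingers close, or fill a call up. It gives the time, the measured TCP pose, the force and the opening at its end, in the units of the state.
- env.state(): the state, without advancing time (a new reading comes with each control period).
- env.read_camera(name): name is "scene" or "side" or "wrist"; returns a dict with "image" (384x512x3 uint8, blue, green, red), "range_z" (384x512 float32, mm along the optical axis (not along the pixel's ray), 0 where there is no reading), "fx", "fy", "cx", "cy" (pixels), "dist" ([k1, k2, p1, p2, k3] as OpenCV has them; the pictures are not rectified), "rvec" (rotation vector, rad) and "tvec" (3), from world to camera coordinates, as OpenCV has them; the wrist camera has in their place "tool_from_camera" (4x4, takes a point from camera to tool coordinates, whose origin is the TCP and whose axes are the flange's). Camera axes: x right, y down, z forward; pixel columns grow to the right and rows downward; lengths in mm; the calibration is good to about 2 mm. A picture is of the moment at which its call begins: read the wrist's pose just before it.
- env.job_done(): hands the job in, once; it reports no verdict.
The state is a dict: "t": time; "joints": joint angles; "qvel": joint speeds; "tau": joint torques, N m; "eef_pos": TCP position; "tcp_rot": TCP orientation; "ft_force": force on the tool from outside, world axes, zero at the start; "moment": the same for the moment, N m; "opening": opening from 0.0 (shut) to 1.0 (fully open).
Only numpy, scipy, OpenCV 4.12 (cv2) and the standard library are available. Lean on these libraries where they do the work, as an engineer would, in place of code of your own. Each camera call takes 0.05 s, during which the arm holds its last target. There are 200 camera calls.

## Task

Finish packing the gift box: put the red wooden house (now lying across the mug's cutout) and the blue wooden mug each into the foam cutout of its own shape, picture side up. Press both, and the brass candle tin that already stands half-way in the round middle cutout, straight down until all three are fully home on the bottom of their cutouts. Leave the green fir tree and the other things on the table where they are.

Things in the scene. Friction and masses are not known exactly. Their poses are not given: they have to be found in the camera images.
- house_c (a point): Red wooden house silhouette lying flat across the mug's cutout; 24 mm thick, 86 long, 44 wide: a 64 x 44 rectangle with a right-angled gable 22 high at its +x end. The point lies half-way up, on the centre line, 35 mm from the square base end. x: towards the gable tip; y: across the width; z: up, out of the face with cream door and windows. 55 g.
- mug_c (a point): Blue wooden mug silhouette lying flat on the table left or right of the box; 24 mm thick, 55 g: a body 52 mm along x by 44 along y, with a handle loop (30 mm along x, sticking out 16 mm) on its +y side. The point is the centre of the body rectangle, half-way up. x: to the rim; y: to the handle; z: up, out of the face with cream bands.
- house_cutout (a point): House-shaped cutout in the foam at one end of the box, 2.8 mm wider than the house all round, 20 mm deep. The point: level with the foam's top face (30 mm above the table), where point house_c belongs in plan; x to where the gable tip goes, z up. Its black core starts 5 mm below the foam's face: see body house_foam.
- mug_cutout (a point): Mug-shaped cutout in the foam at the other end of the box (ends vary), 2.8 mm wider than the mug all round, 20 mm deep. The point: level with the foam's top face (30 mm above the table), where point mug_c belongs in plan; x to where the rim goes, y to where the handle goes, z up. Black core as in body house_foam.
- house: The same house: origin under the middle of its 86 mm length, on its underside; axes as for its point.
- mug: The same mug: origin on its underside, 8 mm towards the handle from the body centre; axes as for its point.
- giftbox: Fixed open wooden box, 136 mm along x, 272 along y, walls 8 mm thick and 34 mm high, foam inside up to 30 mm above the table: a cutout block at each end along y (block centres 80 mm from the box's centre), and a strip with the candle tin between them. Origin: centre of its underside.
- house_foam: Fixed foam block with the house cutout; origin: centre of its underside. In all three cutouts a black foam core, 5 mm below the foam face at first, carries a piece laid on it (piece top then 19 mm above the foam). It yields at 8 to 10 N, stays down where left, and bottoms 20 mm below the foam face: a piece fully home stands 4 mm above the foam.
- tin: The same tin; origin: centre of its underside.
- tin_c (a point): Round brass candle tin with flat lid, diameter 53 mm, 42 mm high, 120 g, standing upright on the core of the round cutout in the middle of the box: top 67 mm above the table at first, 52 mm when fully home. The point is its centre, half-way up; z up.
- tin_cutout (a point): Round cutout, 56 mm wide, 20 mm deep, in the middle of the box. The point: its centre, level with the foam face (30 mm above the table). Black core as in body house_foam; fully home, the tin stands 22 mm above the foam.
- fir: Green wooden fir tree silhouette with brown trunk lying flat on the table at the other side of the box from the mug, 80 x 60 x 24 mm. Not part of this set: leave it. Origin: centre of its underside.
- jar: Amber glass jar with wooden cap, diameter 68 mm, 85 mm high, standing on the table nearer the robot. Leave it. Origin: centre of its underside.
- pencup: White pencil cup, diameter 68 mm, 90 mm high, its pencils reaching 140 mm, standing nearer the robot. Leave it. Origin: centre of its underside.
- candlestick: Brass candlestick, foot diameter 72 mm, 120 mm high, standing beyond the box. Leave it. Origin: centre of its underside.
- matchbox: Blue matchbox, 56 x 106 mm, 22 mm high, lying beyond the box. Leave it. Origin: centre of its underside.
- notebooks: Pile of blue notebooks, 94 x 134 mm, 36 mm high, lying beyond the box. Leave it. Origin: centre of its underside.
Not all that is in view belongs to the job. Of the things that look like the mug, take the one that is nearest to the robot's base at the start.

How it is judged (in metres and radians):
At the end, for the whole second after the job is handed in: House, mug and tin are at rest, level within 0.06 rad, each in its own cutout within 2 mm of fully home; house and mug within 5 mm in plan and 0.10 rad of the cutout's direction, the tin within 6 mm in plan (z of house_c in the frame of house_cutout between -0.012 and -0.0062 m and horizontal distance between house_c and house_cutout below 0.005 m and angle between the x axis of house_c and the x axis of house_cutout, either way round below 0.1 rad and angle between each of house_c, mug_c, tin_c's own z axis and vertical below 0.06 rad and linear speed of each of house, mug, tin below 0.02 m/s and z of mug_c in the frame of mug_cutout between -0.012 and -0.0062 m and horizontal distance between mug_c and mug_cutout below 0.005 m and angle between the x axis of mug_c and the x axis of mug_cutout, either way round below 0.1 rad and z of tin_c in the frame of tin_cutout below 0.0028 m and horizontal distance between tin_c and tin_cutout below 0.006 m); the robot touches nothing.
It fails at once if the fir tree is moved more than 25 mm or tipped over (distance of fir from where it was at the start of the episode above 0.025 m or angle between fir's own z axis and vertical above 0.5 rad).
It fails at once if the jar, pencil cup, matchbox, candlestick or notebooks are moved more than 25 mm or tipped over (distance of any of matchbox, jar, pencup, candlestick, notebooks from where it was at the start of the episode above 0.025 m or angle between any of matchbox, jar, pencup, candlestick, notebooks's own z axis and vertical above 0.5 rad).
It also fails if it takes over 67 s, if anything falls off the work surface, if the arm or the gripper's body presses on something with over 40 N, if the wrist force passes 120 N, or if a joint passes its speed limit or range.

## Working session

There is one attempt and no reset: what is moved stays moved. The work goes in short steps, Python scripts to look and compute and a shell command to move; the robot and the scene stay as the last step left them, time stands still between calls to the robot, and variables do not carry over. Pictures are saved under pics/ and viewed, about 8 in all and at most 12, crops included, and the job is handed in when it is done.

```bash
ls; mkdir -p pics; cat > h.py <<'E'
import numpy as np, cv2
from cell import env
def cam(n):
    s=env.state(); c=env.read_camera(n)
    K=np.array([[c['fx'],0,c['cx']],[0,c['fy'],c['cy']],[0,0,1.]]); d=np.array(c['dist'],float)
    if n=='wrist':
        from scipy.spatial.transform import Rotation as R
        T=np.eye(4); T[:3,:3]=R.from_euler('xyz',s['tcp_rot']).as_matrix(); T[:3,3]=s['eef_pos']
        W=T@np.array(c['tool_from_camera'])
    else:
        Rm=cv2.Rodrigues(np.array(c['rvec'],float))[0]; W=np.eye(4); W[:3,:3]=Rm.T; W[:3,3]=-Rm.T@np.array(c['tvec'],float).ravel()
    c.update(K=K,d=d,W=W); return c
def onplane(c,px,z):
    p=cv2.undistortPoints(np.array(px,float).reshape(-1,1,2),c['K'],c['d']).reshape(-1,2)
    r=np.c_[p,np.ones(len(p))]@c['W'][:3,:3].T; o=c['W'][:3,3]
    return o+r*((z-o[2])/r[:,2])[:,None]
def proj(c,P):
    M=np.linalg.inv(c['W']); return cv2.projectPoints(np.array(P,float).reshape(-1,1,3),cv2.Rodrigues(M[:3,:3])[0],M[:3,3],c['K'],c['d'])[0].reshape(-1,2)
E
python3 - <<'E'
from h import *
s=env.state();print({k:np.round(v,3) for k,v in s.items()})
a=cam('scene');b=cam('side');w=cam('wrist')
for n,c in (('scene',a),('side',b),('wrist',w)): cv2.imwrite(f'pics/{n}0.png',c['image']); print(n,c['W'].round(3).tolist())
cv2.imwrite('pics/all0.png',cv2.resize(np.hstack([a['image'],b['image']]),(800,300)))
cv2.imwrite('pics/sc.png',cv2.resize(a['image'],(800,600)))
E
```

```text
pics
{'t': np.float64(0.0), 'joints': array([ 1.235,  0.492,  1.559, -0.   ,  1.092, -0.106]), 'qvel': array([ 0.001, -0.001,  0.002, -0.   , -0.001,  0.   ]), 'tau': array([-3.0000e-03, -6.1263e+01, -2.5818e+01,  6.9000e-02,  4.8000e-02,
       -0.0000e+00]), 'eef_pos': array([142.263, 608.326, 214.028]), 'tcp_rot': array([-3.14 , -0.   ,  2.912]), 'ft_force': array([-0.633, -0.084, -1.388]), 'moment': array([-0.034, -0.046, -0.003]), 'opening': np.float64(1.004)}
scene [[-0.254, 0.6, -0.759, 1277.76], [0.967, 0.159, -0.198, 181.363], [0.001, -0.784, -0.621, 647.161], [0.0, 0.0, 0.0, 1.0]]
side [[0.798, -0.453, 0.398, 136.708], [-0.603, -0.59, 0.537, -548.02], [-0.008, -0.669, -0.743, 797.244], [0.0, 0.0, 0.0, 1.0]]
wrist [[0.228, 0.935, 0.272, 65.301], [0.974, -0.219, -0.064, 626.332], [-0.001, 0.28, -0.96, 384.7], [0.0, 0.0, 0.0, 1.0]]
```

View pics/sc.png

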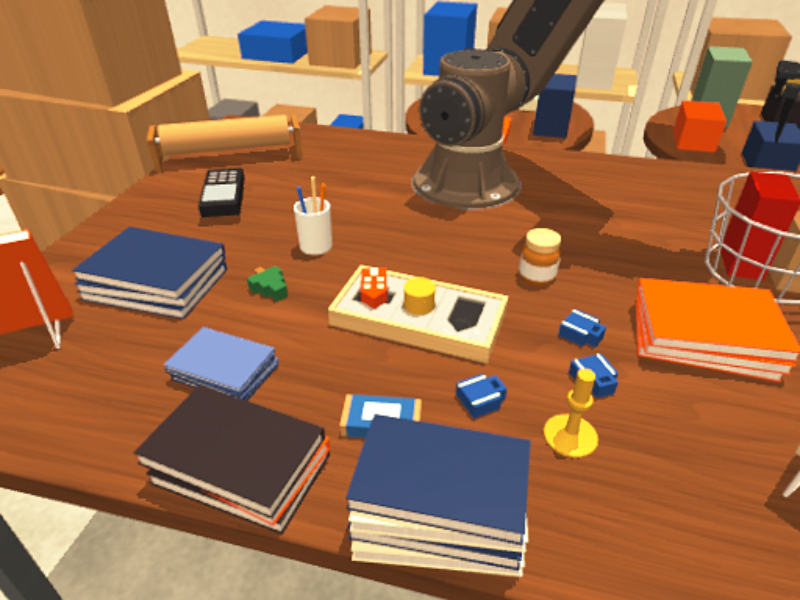

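View pics/side0.png

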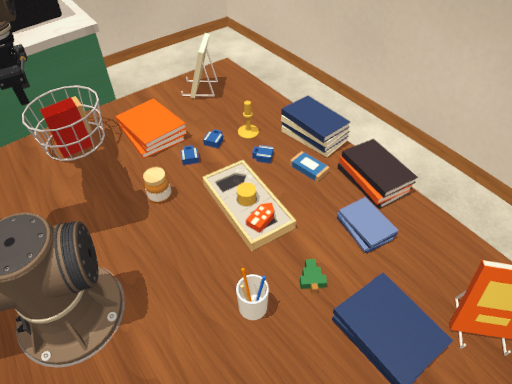

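Three mug-like things are in the scene picture (800-wide scale): A (582,328), B (595,372) and C (481,393). A looks nearest to the base. I'll measure all three, along with the box.

```bash
python3 - <<'E'
from h import *
a=cam('scene');b=cam('side')
print('scene A,B,C',onplane(a,np.array([[582,326],[595,370],[481,391]])*.64,24).round(0).tolist())
print('side',onplane(b,[[190,155],[213,138],[263,153]],24).round(0).tolist())
for n,c in (('scene',a),('side',b)):
  hsv=cv2.cvtColor(c['image'],cv2.COLOR_BGR2HSV)
  m=cv2.inRange(hsv,(105,150,60),(125,255,255))
  k,l,st,ce=cv2.connectedComponentsWithStats(m)
  for i in range(1,k):
    if st[i,4]>100: 
      p=onplane(c,[ce[i]],20)[0]; print(n,'blue',ce[i].round(),st[i,4],p.round(),'dist',round(np.hypot(*p[:2])))
print('box rim scene',onplane(a,np.array([[508,296],[490,339],[330,308],[362,267]])*.64,34).round().tolist())
print('box rim side',onplane(b,[[241,163],[204,180],[249,242],[294,210]],34).round().tolist())
print('tin',onplane(a,np.array([[420,287]])*.64,67).round(),onplane(b,[[247,190]],67).round())
print('house',onplane(a,np.array([[374,275]])*.64,49).round(),onplane(b,[[262,213]],49).round())
print('fir/jar/cup/candle/match',onplane(a,np.array([[268,284],[542,240],[313,205],[571,440],[381,410]])*.64,[24]).round().tolist())
print('side same',onplane(b,[[313,275],[155,172],[253,285],[249,131],[310,165]],24).round().tolist())
A=cv2.resize(a['image'][190:280,290:410],(800,600),interpolation=cv2.INTER_CUBIC)
B=cv2.resize(b['image'][120:180,165:285],(800,400),interpolation=cv2.INTER_CUBIC)
cv2.imwrite('pics/crop.png',cv2.resize(np.vstack([A,B]),(480,600)))
E
```

```text
scene A,B,C [[500.0, 276.0, 24.0], [598.0, 297.0, 24.0], [683.0, 141.0, 24.0]]
side [[486.0, 261.0, 24.0], [586.0, 286.0, 24.0], [669.0, 130.0, 24.0]]
scene blue [286.  20.] 1096 [-1209.  -292.    20.] dist 1244
scene blue [175.  26.] 941 [-904. -896.   20.] dist 1273
scene blue [223.  77.] 130 [-238. -373.   20.] dist 442
scene blue [372. 211.] 348 [505. 277.  20.] dist 576
scene blue [384. 241.] 305 [604. 305.  20.] dist 677
scene blue [308. 253.] 448 [686. 143.  20.] dist 701
side blue [213. 139.] 178 [587. 286.  20.] dist 653
side blue [189. 155.] 179 [484. 265.  20.] dist 552
side blue [262. 154.] 193 [668. 131.  20.] dist 681
box rim scene [[464.0, 153.0, 34.0], [580.0, 139.0, 34.0], [572.0, -128.0, 34.0], [446.0, -113.0, 34.0]]
box rim side [[584.0, 126.0, 34.0], [459.0, 133.0, 34.0], [435.0, -116.0, 34.0], [590.0, -106.0, 34.0]]
tin [[520.  12.  67.]] [[516.   3.  67.]]
house [[484. -78.  49.]] [[509. -72.  49.]]
fir/jar/cup/candle/match [[524.0, -261.0, 24.0], [254.0, 195.0, 24.0], [238.0, -289.0, 24.0], [739.0, 268.0, 24.0], [754.0, 13.0, 24.0]]
side same [[502.0, -276.0, 24.0], [365.0, 260.0, 24.0], [375.0, -211.0, 24.0], [699.0, 243.0, 24.0], [748.0, 2.0, 24.0]]
```

View pics/crop.png

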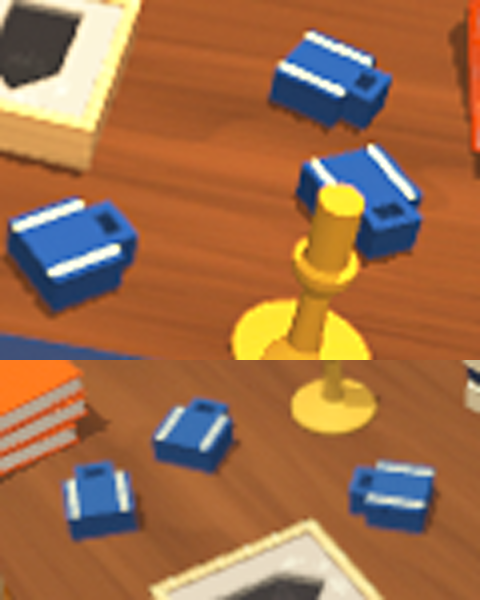

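View pics/wrist0.png

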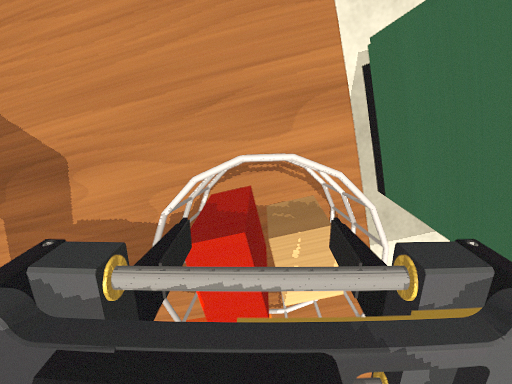

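Crop: A, upper in both views (scene crop (330,80), side crop (100,500)), lies about 560 mm from the base. B is at about 665 mm and C at about 690 mm. A is therefore the mug meant, with its handle pointing roughly to world +y. The wrist view shows a wire basket under the tool, so I go up first and then over the box to look.

```bash
python3 -m pendant '[[[1,0,0,-0.05,0],[1,0,0,-0.086,0],[1,-0.476,-0.462,-0.086,0],[1,-0.476,-0.462,-0.086,0],[1,-0.476,-0.462,-0.086,0],[1,-0.476,-0.462,-0.086,0],[1,-0.476,-0.462,-0.086,0],[1,-0.476,-0.462,-0.086,0]]]'; python3 -c "
from h import *
print(env.state()['eef_pos'],env.state()['tcp_rot'])"
```

```text
t: 1.05
eef_pos: [304.9, 354.3, 300.8]
tcp_rot: [3.141, 0.0, 2.912]
ft_force: [0.8, 0.1, 0.7]
opening: 1.002
[304.92276202 354.32359204 300.75505898] [3.14121215e+00 2.86749197e-04 2.91221474e+00]
```

```bash
python3 -m pendant '[[[1,-0.259,-0.252,0,0],[1,-0.259,-0.252,0,0],[1,-0.259,-0.252,0,0],[1,-0.259,-0.252,0,0],[1,-0.259,-0.252,0,0],[1,-0.259,-0.252,0,0],[1,-0.259,-0.252,0,0],[1,-0.259,-0.252,0,0]]]'; python3 - <<'E'
from h import *
w=cam('wrist'); cv2.imwrite('pics/w1.png',w['image']); print(w['fx'],env.state()['eef_pos'],env.state()['joints'])
import pickle; pickle.dump({k:w[k] for k in ('image','range_z','K','d','W')},open('w1.pkl','wb'))
E
```

```text
t: 1.85
eef_pos: [501.0, 48.1, 300.3]
tcp_rot: [-3.141, 0.0, 2.908]
ft_force: [-1.5, -0.0, -0.2]
opening: 1.0
273.059915557221 [500.73317003  48.70689124 300.1511183 ] [-3.42028459e-02  2.31995355e-01  1.72781502e+00 -3.91257891e-04
  1.18210214e+00 -1.37157879e+00]
```

View pics/w1.png

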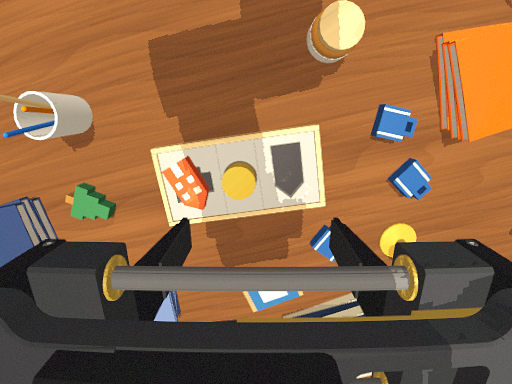

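The wrist view shows the house at (186,183) with its gable to lower right (205,208), over the left end. The tin is at (239,181), the house cutout at (288,170) with its gable pointing down the image (world +x), mug A at (393,122), and the fir at (92,202).

```bash
python3 - <<'E'
from h import *
import pickle
c=pickle.load(open('w1.pkl','rb')); im=c['image']; hsv=cv2.cvtColor(im,cv2.COLOR_BGR2HSV)
def blob(m,roi,z,name):
  x0,y0,x1,y1=roi; M=np.zeros_like(m); M[y0:y1,x0:x1]=m[y0:y1,x0:x1]; M=cv2.morphologyEx(M,cv2.MORPH_CLOSE,np.ones((5,5)))
  k=max(cv2.findContours(M,0,1)[0],key=cv2.contourArea); P=onplane(c,k.reshape(-1,2),z)[:,:2].astype(np.float32)
  r=cv2.minAreaRect(P); print(name,'rect c',np.round(r[0],1),'size',np.round(r[1],1),'ang',round(r[2],1)); 
  ap=cv2.approxPolyDP(P.reshape(-1,1,2),5,True).reshape(-1,2); print('   poly',ap.round(0).tolist()); return M
red=cv2.inRange(hsv,(0,150,80),(9,255,255))
blob(red,(155,140,225,225),52,'house')
M=blob(cv2.inRange(hsv,(100,120,40),(130,255,255)),(360,95,425,150),24,'mug')
dark=cv2.inRange(hsv,(0,0,0),(179,255,95))
blob(dark,(262,130,322,205),30,'cut house')
blob(dark,(155,160,215,225),30,'cut mug part')
blob(cv2.inRange(hsv,(20,150,120),(32,255,255)),(215,150,262,205),67,'tin')
print('rim',onplane(c,[[152,149],[319,126],[326,207],[171,227]],34).round(1).tolist())
# heights from depth
rz=c['range_z']
for n,(u,v) in dict(house=(182,178),house2=(195,195),house3=(175,168),foam=(250,150),tin=(239,181),core=(287,165),mug=(388,118),table=(300,90)).items():
  p=cv2.undistortPoints(np.array([[[u,v]]],float),c['K'],c['d'])[0,0]; q=np.r_[p*rz[v,u],rz[v,u],1]; print(n,(c['W']@q)[:3].round(1))
cv2.imwrite('pics/z1.png',cv2.resize(im[90:240,145:430],None,fx=2.8,fy=2.8,interpolation=cv2.INTER_CUBIC))
E
```

```text
house rect c [505.1 -53.6] size [88.7 26.6] ang 2.2
   poly [[461.0, -59.0], [465.0, -68.0], [515.0, -52.0], [525.0, -62.0], [550.0, -61.0], [518.0, -40.0]]
mug rect c [489.6 275.2] size [68.4 51.4] ang 64.9
   poly [[456.0, 255.0], [498.0, 234.0], [518.0, 281.0], [510.0, 283.0], [514.0, 301.0], [490.0, 310.0], [482.0, 298.0], [473.0, 300.0]]
cut house rect c [551.1  94. ] size [10.8 12.6] ang 86.2
   poly [[544.0, 89.0], [557.0, 88.0], [552.0, 99.0]]
cut mug part rect c [510.9 -45. ] size [12.8 29.4] ang 84.9
   poly [[496.0, -49.0], [526.0, -41.0], [497.0, -38.0]]
tin rect c [514.4  11. ] size [50.6 54.9] ang 76.6
   poly [[492.0, 29.0], [488.0, 6.0], [504.0, -12.0], [525.0, -15.0], [539.0, -4.0], [541.0, 18.0], [529.0, 32.0], [505.0, 36.0]]
rim [[438.2, -116.0, 34.0], [465.2, 151.5, 34.0], [600.5, 139.7, 34.0], [574.7, -129.3, 34.0]]
house [492.2 -76.4  53.7]
house2 [523.9 -64.6  53.5]
house3 [474.5 -82.6  52.4]
foam [477.2  37.1  31.8]
tin [514.4  12.   68.8]
core [515.9  90.2  26.7]
mug [478.5 264.7  24.4]
table [4.044e+02 1.381e+02 2.000e-01]
```

```bash
python3 - <<'E'
from h import *
import pickle
c=pickle.load(open('w1.pkl','rb')); im=c['image']; hsv=cv2.cvtColor(im,cv2.COLOR_BGR2HSV)
print(hsv[178,182],hsv[165,288],hsv[195,196],hsv[150,250],hsv[182,207])
for name,m,roi,z in (('house',cv2.inRange(hsv,(0,130,60),(14,255,255)),(160,150,215,215),54),('cut',cv2.inRange(hsv,(0,0,0),(179,255,130)),(265,135,308,202),30)):
  x0,y0,x1,y1=roi; M=np.zeros_like(m); M[y0:y1,x0:x1]=m[y0:y1,x0:x1]; M=cv2.morphologyEx(M,cv2.MORPH_CLOSE,np.ones((7,7)))
  k=max(cv2.findContours(M,0,1)[0],key=cv2.contourArea); P=onplane(c,k.reshape(-1,2),z)[:,:2].astype(np.float32)
  r=cv2.minAreaRect(P); print(name,r); print(cv2.approxPolyDP(P.reshape(-1,1,2),6,True).reshape(-1,2).round(0).tolist())
  im=im.copy(); cv2.drawContours(im,[k],-1,(0,255,0),1)
cv2.imwrite('pics/z1.png',cv2.resize(im[110:240,140:340],None,fx=4,fy=4,interpolation=cv2.INTER_CUBIC))
E
```

```text
[ 12 184 255] [ 13  29 107] [ 11 189 255] [ 21  40 218] [24 16 81]
house ((507.6805114746094, -68.5644760131836), (84.0866928100586, 51.78399658203125), 17.149242401123047)
[[461.0, -58.0], [475.0, -81.0], [475.0, -106.0], [534.0, -86.0], [549.0, -60.0], [518.0, -39.0]]
cut ((524.798583984375, 89.14781188964844), (46.29340744018555, 88.17723846435547), 83.59687805175781)
[[479.0, 71.0], [542.0, 64.0], [569.0, 86.0], [549.0, 108.0], [485.0, 116.0]]
```

View pics/z1.png

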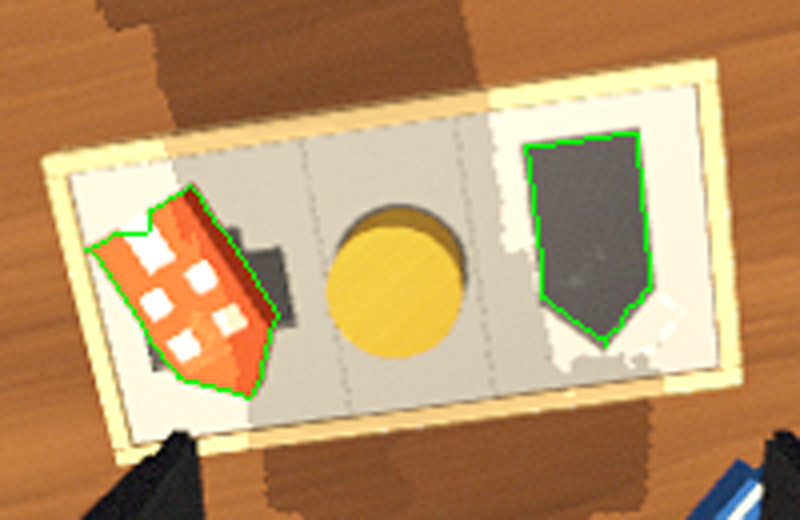

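```bash
python3 -m pendant '[[[0.75,-0.028,-0.120,0.13,-0.56],[0.75,-0.028,-0.120,0.13,-0.56],[0.75,-0.028,-0.120,0.13,-0.56],[0.75,-0.028,-0.120,0.13,-0.56],[0.75,-0.028,-0.120,0.13,-0.56],[0.75,-0.028,-0.120,0.13,-0.56],[0.75,-0.028,-0.120,0.13,-0.56],[0.75,-0.028,-0.120,0.13,-0.56]]]'; python3 - <<'E'
from h import *
c=cam('wrist');im=c['image'].copy();s=env.state();print(s['eef_pos'],s['tcp_rot'],s['joints'][5],s['ft_force'])
import pickle; pickle.dump({k:c[k] for k in ('image','range_z','K','d','W')},open('w2.pkl','wb'))
hsv=cv2.cvtColor(im,cv2.COLOR_BGR2HSV)
M=cv2.inRange(hsv,(0,120,150),(16,255,255))
n,l,st,ce=cv2.connectedComponentsWithStats(cv2.morphologyEx(M,cv2.MORPH_CLOSE,np.ones((9,9))))
for i in range(1,n):
  if st[i,4]>400: print(st[i],ce[i].round())
M=np.where(l==1+np.argmin([np.hypot(*(ce[i]-[256,190])) if st[i,4]>800 else 1e9 for i in range(1,n)]),255,0).astype(np.uint8)
k=max(cv2.findContours(M,0,1)[0],key=cv2.contourArea); P=onplane(c,k.reshape(-1,2),54)[:,:2].astype(np.float32)
print(cv2.approxPolyDP(P.reshape(-1,1,2),5,True).reshape(-1,2).round(1).tolist())
cv2.drawContours(im,[k],-1,(0,255,0),1)
# predicted outline
def R(a): return np.array([[np.cos(a),-np.sin(a)],[np.sin(a),np.cos(a)]])
sh=np.array([[-35,-22],[29,-22],[51,0],[29,22],[-35,22]])@R(.327).T+[501,-74]
q=proj(c,np.c_[sh,np.full(5,54)]); cv2.polylines(im,[q.round().astype(int)],True,(255,0,0),1)
cv2.imwrite('pics/w2.png',cv2.resize(im,(800,600)))
E
```

```text
t: 2.7
eef_pos: [499.5, -70.4, 171.8]
tcp_rot: [-3.141, 0.002, -2.811]
ft_force: [-0.6, 0.1, -0.1]
opening: 0.751
[499.44710076 -70.53557009 171.65217605] [-3.14070051e+00  1.58671146e-03 -2.81100340e+00] -2.17293646951036 [ 0.4212618   0.53146126 -0.12314614]
[    0     0   512   267 65649] [209. 110.]
[274  85  75  29 406] [312.  99.]
[ 236  153   42   78 2369] [256. 188.]
[206 229  42  38 451] [222. 244.]
[247 247  55  20 531] [269. 260.]
[ 180  291  159   31 3973] [258. 305.]
[[459.6000061035156, -66.4000015258789], [472.70001220703125, -104.4000015258789], [535.4000244140625, -85.69999694824219], [549.7000122070312, -59.5], [522.7000122070312, -44.79999923706055]]
```

View pics/w2.png

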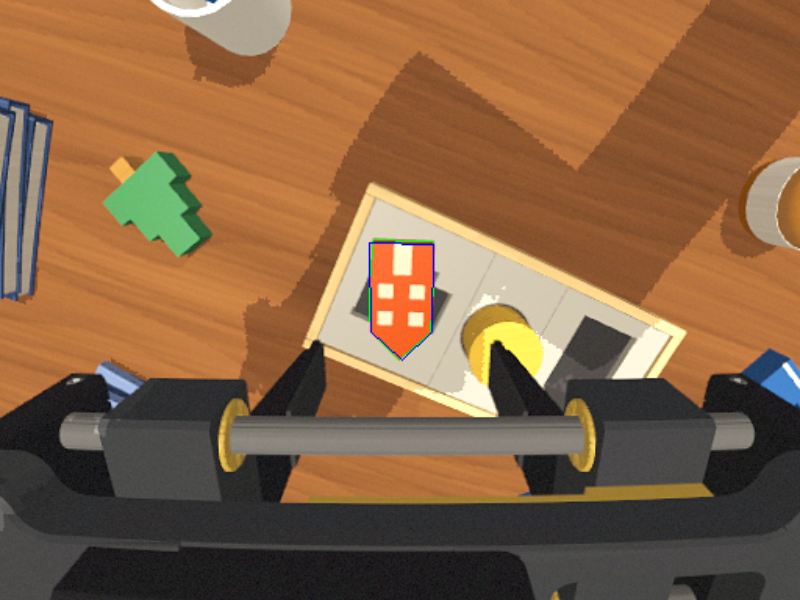

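The drawn outline (blue) matches the house (376–434, 240–360), so I go down and grip with a hover check.

```bash
python3 -m pendant '[[[0.75,0,0,0.05,0],[0.75,0,0,0.09,0],[0.75,0,0,0.09,0],[0.75,0,0,0.09,0],[0.75,0,0,0.09,0],[0.75,0,0,0.09,0],[0.75,0,0,0.09,0],[0.75,0,0,0.09,0]]]'; python3 - <<'E'
from h import *
s=env.state();y=s['tcp_rot'][2];t=np.array([500.5,-74.5,39.5])-s['eef_pos']
print(s['eef_pos'],y,'tool d',-(-t[0]*np.cos(y)-t[1]*np.sin(y)),t[0]*np.sin(y)-t[1]*np.cos(y),-t[2])
E
```

```text
t: 3.55
eef_pos: [499.4, -71.6, 81.4]
tcp_rot: [-3.141, 0.001, -2.811]
ft_force: [0.8, -0.1, 0.0]
opening: 0.748
[499.37232088 -71.55337109  81.42151297] -2.811449079791546 tool d -0.11154494120940295 -3.1530683265459754 41.921512966894326
```

```bash
python3 -m pendant '[[[0.75,0,-0.003,0.02,0],[0.75,0,-0.003,0.042,0],[0.75,0,-0.003,0.042,0],[0.3,0,-0.003,0.042,0],[0.3,0,-0.003,0.042,0],[0.3,0,-0.003,0.042,0],[0.3,0,-0.003,0.042,0],[0.3,0,-0.003,0.042,0]]]'
```

```text
t: 4.35
eef_pos: [500.3, -74.4, 39.3]
tcp_rot: [-3.141, 0.001, -2.811]
ft_force: [-1.5, 0.3, 7.2]
opening: 0.467
```

```bash
python3 -m pendant '[[[0.3,0,0,-0.04,0],[0.3,0,0,-0.08,0],[0.3,-0.071,0.149,-0.08,0.438],[0.3,-0.071,0.149,-0.08,0.438],[0.3,-0.071,0.149,-0.08,0.438],[0.3,-0.071,0.149,-0.08,0.438],[0.3,-0.071,0.149,-0.08,0.438],[0.3,-0.071,0.149,-0.08,0.438]]]'; python3 - <<'E'
from h import *
import pickle
c=cam('wrist');im=c['image'];s=env.state();print(s['eef_pos'],s['tcp_rot'],s['opening'],s['ft_force'])
pickle.dump({k:c[k] for k in ('image','range_z','K','d','W')},open('w3.pkl','wb'))
cv2.imwrite('pics/w3.png',cv2.resize(im[0:300,80:480],(800,600)))
E
```

```text
t: 5.15
eef_pos: [518.7, 90.1, 118.6]
tcp_rot: [-3.142, -0.0, 3.036]
ft_force: [-0.6, 0.2, -0.0]
opening: 0.461
[518.727103    89.33889887 118.60205258] [-3.14147954e+00 -2.24806637e-04  3.03494890e+00] 0.4633381138050887 [-0.08252711  0.39244604 -0.48191751]
```

View pics/w3.png

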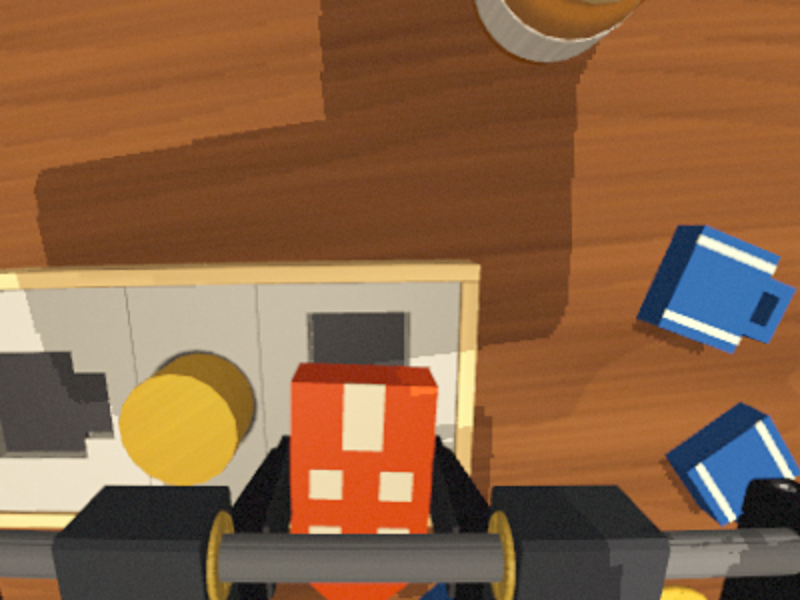

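The held house spans (293–437, 368–600), square in the jaws. Its cutout's base edge is at (308–410, 312), and the mug cutout on the left is now clear with its handle side to +y. I'll compute the offsets next.

```bash
python3 - <<'E'
from h import *
import pickle
c=pickle.load(open('w3.pkl','rb'))
f=lambda L:np.array([[80+x/2,y/2] for x,y in L])
print('house base corners',onplane(c,f([(294,382),(436,387)]),133.3).round(1).tolist(), onplane(c,f([(292,520),(433,520)]),133.3).round(1).tolist())
g=cv2.cvtColor(c['image'],cv2.COLOR_BGR2GRAY).astype(int)
# subpixel edges of cutout: columns scan (base edge), rows scan (sides)
def edge(line):
  d=np.diff(cv2.GaussianBlur(line.astype(np.float32).reshape(1,-1),(3,1),0).ravel()); return d
pts=[]
for u in range(240,280,4):
  d=edge(g[140:175,u]); i=np.argmin(d); pts.append((u,140+i+.5))
P=onplane(c,pts,30);print('cut base',np.polyfit(P[:,1],P[:,0],1), P[:,:2].mean(0))
L=[];Rr=[]
for v in range(160,178,2):
  d=edge(g[v,225:305]); L.append((225+np.argmin(d[:30])+.5,v)); Rr.append((225+50+np.argmax(d[50:])+.5,v))
for n,q in (('L',L),('R',Rr)):
  P=onplane(c,q,30); print(n,P[:,:2].mean(0),np.array(q)[:,0])
# rim front edge and right rim
print('rim',onplane(c,f([(100,268),(470,263),(479,280),(470,500)]),34).round(1).tolist())
E
```

```text
house base corners [[482.8, 74.0, 133.3], [488.8, 115.9, 133.3]] [[528.6, 66.8, 133.3], [533.4, 112.0, 133.3]]
cut base [1.06200627e-01 4.69498253e+02] [479.29144442  92.21406033]
L [488.8338771   67.18367114] [232.5 232.5 233.5 233.5 233.5 233.5 233.5 233.5 233.5]
R [493.88280049 114.73810733] [284.5 284.5 284.5 284.5 281.5 281.5 281.5 281.5 281.5]
rim [[445.6, -24.1, 34.0], [462.1, 146.8, 34.0], [470.2, 150.6, 34.0], [583.2, 140.9, 34.0]]
```

```bash
python3 -m pendant '[[[0.3,0.002,-0.002,0.03,0],[0.3,0.002,-0.002,0.066,0],[0.3,0.002,-0.002,0.066,0],[0.3,0.002,-0.002,0.066,0],[0.3,0.002,-0.002,0.066,0],[0.3,0.002,-0.002,0.066,0],[0.3,0.002,-0.002,0.066,0],[0.3,0.002,-0.002,0.066,0]]]'; python3 - <<'E'
from h import *
import pickle
c=cam('wrist');im=c['image'];s=env.state();print(s['eef_pos'],s['tcp_rot'],s['opening'],s['ft_force'])
pickle.dump({k:c[k] for k in ('image','range_z','K','d','W')},open('w4.pkl','wb'))
cv2.imwrite('pics/w4.png',cv2.resize(im[120:270,160:360],(800,600),interpolation=cv2.INTER_CUBIC))
E
```

```text
t: 6.0
eef_pos: [517.0, 87.9, 53.3]
tcp_rot: [3.141, 0.001, 3.034]
ft_force: [-0.1, -0.8, -1.1]
opening: 0.464
[516.87936711  87.92696024  53.11887857] [3.14138683e+00 8.08689855e-04 3.03389745e+00] 0.46107850332214695 [-0.45299191 -0.28244613 -0.72573223]
```

View pics/w4.png

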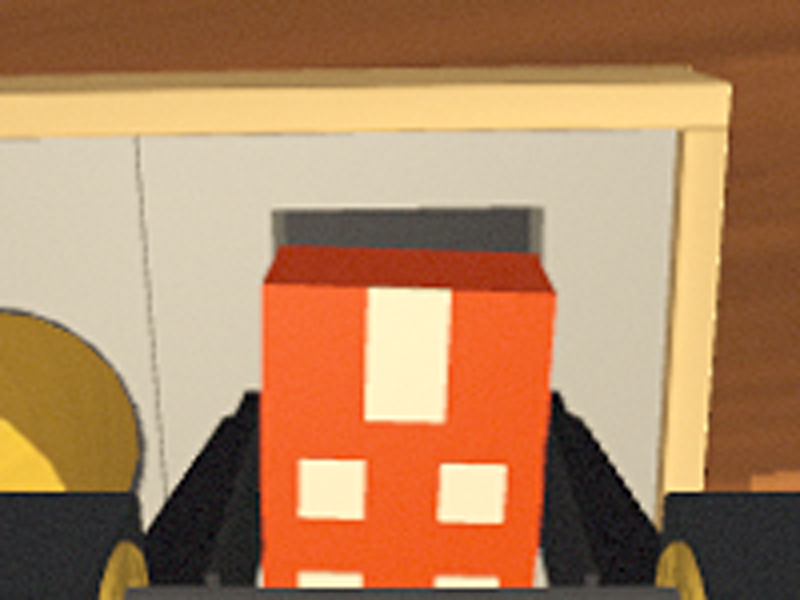

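```bash
python3 - <<'E'
from h import *
import pickle
c=pickle.load(open('w4.pkl','rb'))
f=lambda L:np.array([[160+x/4-.4,120+y/4-.4] for x,y in L])
def rep(n,L,z):
  P=onplane(c,f(L),z)[:,:2]; d=P[1]-P[0]; print(n,P.round(1).tolist(),'len',np.hypot(*d).round(1),'yaw',np.arctan2(-d[0],d[1]).round(3),'mid',P.mean(0).round(1)); return P
rep('top',[(264,285),(555,292)],67.9); rep('bot',[(281,248),(540,256)],43.9)
rep('cut',[(272,210),(544,206)],30)
P=rep('boxnear outer',[(0,92),(730,83)],34); rep('rim inner R',[(680,129),(661,480)],34)
P=onplane(c,f([(366,290),(450,290),(366,420),(444,422),(263,480),(547,480)]),67.9)[:,:2];print(P.round(1).tolist())
E
```

```text
top [[480.8, 71.1], [486.6, 114.0]] len 43.3 yaw -0.133 mid [483.7  92.5]
bot [[481.2, 71.0], [487.3, 114.7]] len 44.1 yaw -0.14 mid [484.3  92.8]
cut [[477.3, 68.4], [481.9, 117.5]] len 49.3 yaw -0.093 mid [479.6  93. ]
boxnear outer [[450.6, 24.8], [462.7, 150.7]] len 126.5 yaw -0.096 mid [456.6  87.8]
rim inner R [[469.8, 141.7], [536.9, 135.7]] len 67.3 yaw -1.661 mid [503.4 138.7]
[[483.2, 86.1], [484.6, 98.5], [504.0, 83.6], [505.6, 95.5], [512.4, 66.3], [517.2, 110.7]]
```

```bash
python3 -m pendant '[[[0.3,0.0016,0.0011,0,-0.04],[0.3,0.0016,0.0011,0.008,-0.04],[0.3,0.0016,0.0011,0.018,-0.04],[0.3,0.0016,0.0011,0.0183,-0.04],[0.3,0.0016,0.0011,0.0183,-0.04],[0.3,0.0016,0.0011,0.0183,-0.04],[0.3,0.0016,0.0011,0.0183,-0.04],[0.3,0.0016,0.0011,0.0183,-0.04]]]'
```

```text
t: 6.85
eef_pos: [515.3, 89.1, 34.5]
tcp_rot: [3.142, 0.0, 3.074]
ft_force: [0.1, -0.3, -0.4]
opening: 0.464
```

```bash
python3 -m pendant '[[[0.6,0,0,0,0],[0.6,0,0,0,0],[0.6,0,0,0,0],[0.6,0,0,-0.02,0],[0.6,0,0,-0.06,0],[0.1,0,0,-0.1,0],[0.0,0,0,-0.12,0],[0.0,0,0,-0.12,0]]]'; python3 - <<'E'
from h import *
import pickle
c=cam('wrist');im=c['image'];s=env.state();print(s['eef_pos'],s['tcp_rot'],s['opening'],s['ft_force'])
pickle.dump({k:c[k] for k in ('image','range_z','K','d','W')},open('w5.pkl','wb'))
cv2.imwrite('pics/w5.png',cv2.resize(im[80:320,120:440],(800,600),interpolation=cv2.INTER_CUBIC))
E
```

```text
t: 7.65
eef_pos: [516.4, 89.2, 157.1]
tcp_rot: [3.141, 0.005, 3.074]
ft_force: [-0.4, 0.1, -1.2]
opening: 0.406
[515.59334311  89.17574737 155.33013086] [3.14122631e+00 2.60118154e-03 3.07385503e+00] 0.3607156628714085 [ 0.08038667 -0.05953194 -0.74042489]
```

View pics/w5.png

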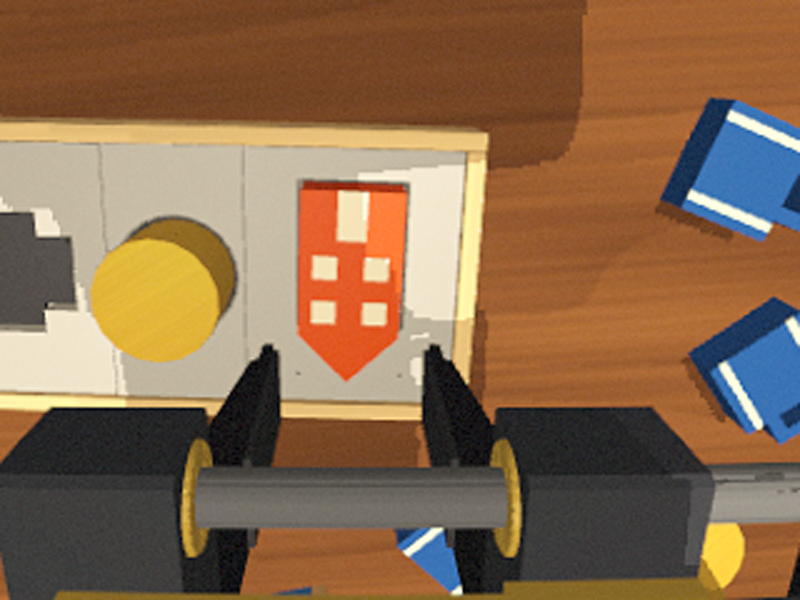

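The house sits upright in its cutout (300–408, 180–380) with the tip pointing to +x. I'll check height and level from the depth readings, and measure the tin and the mug cutout from this frame.

```bash
python3 - <<'E'
from h import *
import pickle
c=pickle.load(open('w5.pkl','rb')); rz=c['range_z']
def pts(mask):
  v,u=np.nonzero(mask&(rz>0)); p=cv2.undistortPoints(np.c_[u,v].astype(float).reshape(-1,1,2),c['K'],c['d']).reshape(-1,2); z=rz[v,u]
  return (np.c_[p*z[:,None],z,np.ones(len(z))]@c['W'].T)[:,:3]
def roi(X0,Y0,X1,Y1):
  m=np.zeros(rz.shape,bool); m[int(80+Y0*.4):int(80+Y1*.4),int(120+X0*.4):int(120+X1*.4)]=1; return m
for n,r in dict(house=(306,200,398,335),tin=(120,260,200,340),foamR=(412,200,455,330),foamM=(252,200,290,330)).items():
  P=pts(roi(*r)); A=np.c_[P[:,:2]-P[:,:2].mean(0),np.ones(len(P))]; k=np.linalg.lstsq(A,P[:,2],rcond=None)[0]; print(n,P.mean(0).round(1),'slope',k[:2].round(3))
f=lambda L:np.array([[120+x*.4-.3,80+y*.4-.3] for x,y in L])
print('house top corners@49',onplane(c,f([(300,188),(406,188),(398,335),(346,380),(298,335)]),49)[:,:2].round(1).tolist())
hsv=cv2.cvtColor(c['image'],cv2.COLOR_BGR2HSV); m=cv2.inRange(hsv,(20,120,150),(32,255,255))&(roi(80,210,245,370)*255).astype(np.uint8)
k=max(cv2.findContours(m,0,1)[0],key=cv2.contourArea); e=cv2.minEnclosingCircle(onplane(c,k.reshape(-1,2),67)[:,:2].astype(np.float32)); print('tin',e)
print(hsv[80+int(300*.4),120+int(155*.4)],hsv[80+int(235*.4),120+int(210*.4)])
E
```

```text
house [514.   89.3  48. ] slope [-0.001  0.002]
tin [516.7  12.   67.4] slope [0.001 0.001]
foamR [520.2 125.7  30.4] slope [ 0.001 -0.006]
foamM [515.3  52.5  30.4] slope [-0.001  0.005]
house top corners@49 [[478.5, 70.9], [481.5, 114.2], [545.5, 107.9], [565.3, 83.7], [542.5, 64.4]]
tin ((517.46630859375, 9.803204536437988), 26.32196617126465)
[ 22 192 225] [ 20 206 140]
```

```bash
python3 -m pendant '[[[0,-0.002,0,0.03,0],[0,-0.002,0,0.06,0],[0,-0.002,0,0.09,0],[0,-0.002,0,0.1,0],[0,-0.002,0,0.105,0],[0,-0.002,0,0.109,0],[0,-0.002,0,0.113,0],[0,-0.002,0,0.117,0]]]'
```

```text
t: 8.5
eef_pos: [516.9, 89.1, 38.4]
tcp_rot: [3.142, -0.0, 3.074]
ft_force: [-4.6, -0.3, 9.9]
opening: 0.007
```

```bash
python3 -m pendant '[[[0,0,0,0.001,0],[0,0,0,0.002,0],[0,0,0,0.003,0],[0,0,0,0.004,0],[0,0,0,0.0045,0],[0,0,0,0.0045,0],[0,0,0,0.0045,0],[0,0,0,0.0045,0]]]'
```

```text
t: 9.3
eef_pos: [517.1, 89.1, 34.3]
tcp_rot: [3.141, 0.001, 3.074]
ft_force: [-4.5, -1.4, 9.6]
opening: 0.005
```

```bash
python3 -m pendant '[[[0,0,0,0.0005,0],[0,0,0,0.001,0],[0,0,0,0.001,0],[0,0,0,0.0015,0],[0,0,0,0.0015,0],[0,0,0,0.0015,0],[0,0,0,0.0015,0],[0,0,0,0.0015,0]]]'
```

```text
t: 10.1
eef_pos: [517.2, 89.1, 34.1]
tcp_rot: [3.141, 0.002, 3.074]
ft_force: [-9.7, -1.3, 28.8]
opening: 0.004
```

```bash
python3 -m pendant '[[[0,0,0,-0.03,0],[0,0,0,-0.055,0],[0,-0.005,-0.079,-0.055,0],[0,-0.005,-0.079,-0.055,0],[0,-0.005,-0.079,-0.055,0],[0,-0.005,-0.079,-0.045,0],[0,-0.005,-0.079,-0.037,0],[0,-0.005,-0.079,-0.033,0]]]'; python3 -m pendant '[[[0,0,0,0.004,0],[0,0,0,0.008,0],[0,0,0,0.010,0],[0,0,0,0.012,0],[0,0,0,0.0135,0],[0,0,0,0.0135,0],[0,0,0,0.0135,0],[0,0,0,0.0135,0]]]'
```

```text
t: 10.9
eef_pos: [516.9, 10.6, 63.7]
tcp_rot: [3.142, -0.0, 3.075]
ft_force: [-2.0, -1.2, 8.4]
opening: 0.006
t: 11.7
eef_pos: [517.3, 10.7, 52.0]
tcp_rot: [-3.141, 0.002, 3.075]
ft_force: [-5.2, -1.7, 25.6]
opening: 0.006
```

```bash
python3 -m pendant '[[[0,0,0,-0.04,0],[0,0,0,-0.08,0],[0.8,0.044,0.25,-0.11,1.944],[0.8,0.044,0.25,-0.11,1.944],[0.8,0.044,0.25,-0.11,1.944],[0.8,0.044,0.25,-0.11,1.944],[0.8,0.044,0.25,-0.11,1.944],[0.8,0.044,0.25,-0.11,1.944]]]'; python3 -c "
from h import *
s=env.state();print(s['joints'],s['tcp_rot'])"
```

```text
t: 12.5
eef_pos: [488.7, 265.7, 160.5]
tcp_rot: [-3.141, -0.0, 2.247]
ft_force: [0.8, -0.1, 0.2]
opening: 0.455
[ 3.79106663e-01  4.57028347e-01  1.79021955e+00  3.69222578e-04
  8.94695164e-01 -2.97604082e-01] [-3.14134205e+00 -3.78022628e-04  2.24727593e+00]
```

```bash
python3 -m pendant '[[[0.8,0,0,0,1.11],[0.8,0,0,0,1.11],[0.8,0,0,0,1.11],[0.8,0,0,0,1.11],[0.8,0,0,0,1.11],[0.8,0,0,0,1.11],[0.8,0,0,0,1.11],[0.8,0,0,0,1.11]]]'; python3 - <<'E'
from h import *
import pickle
c=cam('wrist');im=c['image'].copy();s=env.state();print(s['eef_pos'],s['tcp_rot'],s['opening'],s['joints'][5])
pickle.dump({k:c[k] for k in ('image','range_z','K','d','W')},open('w6.pkl','wb'))
hsv=cv2.cvtColor(im,cv2.COLOR_BGR2HSV)
M=cv2.inRange(hsv,(100,120,110),(125,255,255)); 
M2=cv2.inRange(hsv,(0,0,190),(179,90,255))
M=cv2.morphologyEx(M|M2,cv2.MORPH_OPEN,np.ones((3,3)))
n,l,st,ce=cv2.connectedComponentsWithStats(M)
for i in range(1,n):
  if st[i,4]>300: print(i,st[i],ce[i].round(),onplane(c,[ce[i]],24)[0].round())
i=1+np.argmin([np.hypot(*(onplane(c,[ce[i]],24)[0,:2]-[490,268])) if st[i,4]>800 else 1e9 for i in range(1,n)])
k=max(cv2.findContours((l==i).astype(np.uint8),0,1)[0],key=cv2.contourArea)
ap=cv2.approxPolyDP(k,3,True); print(ap.reshape(-1,2).tolist()); P=onplane(c,ap.reshape(-1,2),24)[:,:2]; print(P.round(1).tolist())
cv2.drawContours(im,[k],-1,(0,255,0),1)
x,y,w,h=cv2.boundingRect(k); x0,y0=max(0,x-30),max(0,y-25); cr=im[y0:y0+h+50,x0:x0+w+60]; print('crop',x0,y0,cr.shape)
cv2.imwrite('pics/w6.png',cv2.resize(cr,None,fx=4,fy=4))
E
```

```text
t: 13.3
eef_pos: [489.2, 263.1, 160.0]
tcp_rot: [-3.141, 0.001, 1.136]
ft_force: [0.2, -0.4, -0.2]
opening: 0.798
[489.26219307 263.08481999 160.02018653] [-3.14069007e+00  7.53770640e-04  1.13507326e+00] 0.7978633833780268 0.8100039569153128
4 [ 301   83   60   64 2092] [332. 115.] [592. 300.  24.]
5 [ 233  143   37   53 1559] [253. 171.] [487. 279.  24.]
7 [ 405  183   63   51 1849] [437. 206.] [673. 146.  24.]
[[243, 144], [242, 163], [240, 158], [233, 159], [234, 182], [238, 183], [234, 194], [241, 195], [242, 183], [243, 194], [269, 194], [268, 143]]
[[490.9, 311.8], [480.5, 293.0], [480.9, 299.1], [473.3, 301.4], [462.3, 276.9], [466.0, 273.9], [455.9, 263.9], [462.8, 259.3], [470.2, 271.9], [465.5, 259.4], [493.1, 246.6], [516.6, 301.1]]
crop 203 118 (103, 97, 3)
```

```bash
python3 - <<'E'
from h import *
import pickle
c=pickle.load(open('w6.pkl','rb')); im=c['image']
cv2.imwrite('pics/w6b.png',cv2.resize(im[125:215,200:320],(800,600),interpolation=cv2.INTER_CUBIC))
E
```

```text
(no output)
```

View pics/w6b.png

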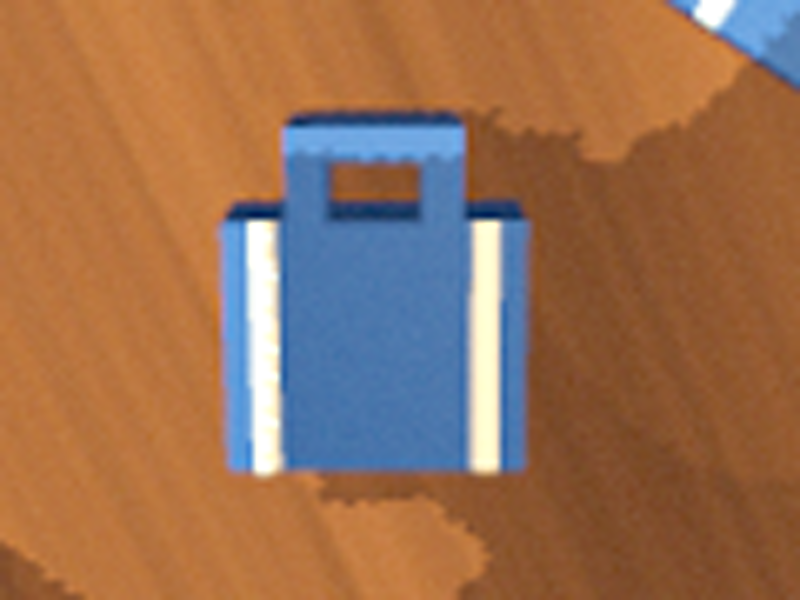

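The mug is picture side up with its handle to the camera side: body (222–528, 220–470), handle (286–465, 125–220), square to the jaws.

```bash
python3 - <<'E'
from h import *
import pickle
c=pickle.load(open('w6.pkl','rb'))
f=lambda L:np.array([[200+x*.15-.4,125+y*.15-.4] for x,y in L])
P=onplane(c,f([(221,221),(528,220),(527,470),(229,470)]),24)[:,:2]; print(P.round(1).tolist())
print('sides',[np.hypot(*(P[i]-P[(i+1)%4])).round(1) for i in range(4)],'ctr',P.mean(0).round(1))
H=onplane(c,f([(287,126),(464,126)]),24)[:,:2];print('handle',H.round(1).tolist(),H.mean(0))
for a,b in ((P[0],P[1]),(P[3],P[2]),(H[0],H[1])): d=b-a; print('x dir yaw',np.arctan2(d[1],d[0]).round(3))
cc=P.mean(0); print('to handle',np.hypot(*(H.mean(0)-cc)),np.arctan2(*-(H.mean(0)-cc)*[1,-1]))
s=env.state();y=s['tcp_rot'][2];t=np.r_[cc,9.5]-s['eef_pos']
print('tool d',t[0]*np.cos(y)+t[1]*np.sin(y),t[0]*np.sin(y)-t[1]*np.cos(y),-t[2],'yaw',y)
# mug cutout from w3 (yaw 3.03) & box model
E
```

```text
[[473.6, 302.8], [520.9, 281.1], [502.9, 240.6], [455.2, 262.7]]
sides [np.float64(52.0), np.float64(44.3), np.float64(52.5), np.float64(44.2)] ctr [488.2 271.8]
handle [[490.8, 312.5], [517.6, 300.0]] [504.19208761 306.26863458]
x dir yaw -0.431
x dir yaw -0.434
x dir yaw -0.435
to handle 38.020516931839246 -0.4354066777357428
tool d 7.429825192453218 -4.679470134761448 150.52018653467601 yaw 1.1350732580567198
```

```bash
python3 -m pendant '[[[0.8,0.0074,-0.0047,0.04,0],[0.8,0.0074,-0.0047,0.08,0],[0.8,0.0074,-0.0047,0.115,0],[0.8,0.0074,-0.0047,0.13,0],[0.8,0.0074,-0.0047,0.145,0],[0.8,0.0074,-0.0047,0.1505,0],[0.8,0.0074,-0.0047,0.1505,0],[0.8,0.0074,-0.0047,0.1505,0]]]'; python3 -m pendant '[[[0.35,0,0,0,0],[0.35,0,0,0,0],[0.35,0,0,0,0],[0.35,0,0,0,0],[0.35,0,0,0,0],[0.35,0,0,-0.03,0],[0.35,0,0,-0.06,0],[0.35,0,0,-0.1,0]]]'
```

```text
t: 14.15
eef_pos: [488.8, 271.3, 10.7]
tcp_rot: [3.141, -0.0, 1.141]
ft_force: [-0.2, -0.3, -1.2]
opening: 0.799
t: 14.95
eef_pos: [488.0, 270.6, 110.4]
tcp_rot: [-3.14, 0.002, 1.14]
ft_force: [-0.3, 1.5, -0.3]
opening: 0.543
```

```bash
python3 - <<'E'
from h import *
import pickle
u=np.array([.9954,-.0958]);v=np.array([.0958,.9954])
def ana(fn,box,thr,z=30):
  c=pickle.load(open(fn,'rb')); g=cv2.cvtColor(c['image'],cv2.COLOR_BGR2GRAY)
  x0,y0,x1,y1=box; m=np.zeros_like(g); m[y0:y1,x0:x1]=(g[y0:y1,x0:x1]<thr)*255
  k=max(cv2.findContours(m,0,1)[0],key=cv2.contourArea); ap=cv2.approxPolyDP(k,2,True).reshape(-1,2)
  P=onplane(c,ap,z)[:,:2]-[509,-78.6]; print(fn,c['W'][:2,3].round(),'thr',thr); print(np.c_[ap,(P@u).round(1),(P@v).round(1)].tolist())
for t in (100,130): ana('w3.pkl',(80,165,140,240),t); ana('w5.pkl',(100,150,152,225),t)
c=pickle.load(open('w3.pkl','rb'));g=cv2.cvtColor(c['image'],cv2.COLOR_BGR2GRAY);print(g[200,95:140],g[168:236,100])
E
```

```text
w3.pkl [440.  98.] thr 100
[[80.0, 177.0, -27.1, -11.3], [80.0, 220.0, 19.1, -20.6], [83.0, 225.0, 24.8, -18.5], [121.0, 225.0, 24.8, 23.3], [124.0, 215.0, 13.7, 28.3], [135.0, 215.0, 13.7, 40.0], [131.0, 187.0, -16.1, 40.1], [117.0, 187.0, -16.3, 25.7], [114.0, 176.0, -27.6, 24.4]]
w5.pkl [437.  94.] thr 100
[[100.0, 164.0, -27.9, -13.1], [101.0, 208.0, 25.0, -19.3], [137.0, 209.0, 24.8, 24.4], [136.0, 204.0, 18.6, 23.9], [139.0, 200.0, 13.6, 28.0], [149.0, 200.0, 13.3, 39.8], [147.0, 175.0, -16.4, 40.1], [134.0, 175.0, -16.1, 25.1], [132.0, 165.0, -27.5, 24.0]]
w3.pkl [440.  98.] thr 130
[[80.0, 176.0, -28.1, -11.1], [80.0, 228.0, 28.2, -22.5], [122.0, 228.0, 28.2, 23.9], [123.0, 218.0, 17.0, 26.7], [136.0, 218.0, 17.0, 40.6], [131.0, 186.0, -17.2, 40.3], [117.0, 186.0, -17.3, 25.8], [115.0, 176.0, -27.6, 25.4]]
w5.pkl [437.  94.] thr 130
[[100.0, 164.0, -27.9, -13.1], [100.0, 210.0, 27.5, -20.9], [137.0, 211.0, 27.3, 24.2], [138.0, 203.0, 17.3, 26.4], [149.0, 203.0, 16.9, 39.5], [148.0, 175.0, -16.4, 41.3], [135.0, 175.0, -16.1, 26.3], [132.0, 165.0, -27.5, 24.0]]
[ 69  76  79  73  71  76  74  75  73  78  69  71  78  79  74  77  79  75
  78  71  76  82  54  56  54  81  71  55  61  60  58  58  58  59  57  58
  58  71  73 165 183 183 182 183 182] [190 187 207 231 230 231 234 201  81  73  82  73  79  78  74  78  77  74
  76  71  73  76  76  71  76  79  69  73  80  73  74  76  76  74  73  71
  72  74  73  75  72  77  73  70  75  75  78  71  75  77  77  75  73  71
  75  69  68  94 125 129 110 195 223 226 226 226 224 226]
```

```bash
python3 -m pendant '[[[0.35,-0.309,0.165,0,-0.335],[0.35,-0.309,0.165,0,-0.335],[0.35,-0.309,0.165,0,-0.335],[0.35,-0.309,0.165,0,-0.335],[0.35,-0.309,0.165,0,-0.335],[0.35,-0.309,0.165,0,-0.335],[0.35,-0.309,0.165,0,-0.335],[0.35,-0.309,0.165,0,-0.335]]]'; python3 -c "
from h import *
s=env.state();print(s['joints'],s['tcp_rot'],s['eef_pos'])"
```

```text
t: 15.75
eef_pos: [510.0, -83.1, 110.3]
tcp_rot: [3.141, 0.0, 1.471]
ft_force: [0.2, 1.0, -0.9]
opening: 0.545
[-2.89182523e-01  4.79268186e-01  1.93322044e+00 -4.02843228e-04
  7.28130773e-01 -1.89246239e-01] [3.14068730e+00 4.46663834e-04 1.47116040e+00] [510.01236054 -83.06142234 110.29550054]
```

```bash
python3 -m pendant '[[[0.35,0,0,0,0],[0.35,0,0,0.03,0],[0.35,0,0,0.056,0],[0.35,0,0,0.056,0],[0.35,0,0,0.056,0],[0.35,0,0,0.056,0],[0.35,0,0,0.056,0],[0.35,0,0,0.056,0]]]'; python3 - <<'E'
from h import *
import pickle
c=cam('wrist');im=c['image'];s=env.state();print(s['eef_pos'],s['tcp_rot'],s['opening'],s['ft_force'])
pickle.dump({k:c[k] for k in ('image','range_z','K','d','W')},open('w7.pkl','wb'))
cv2.imwrite('pics/w7.png',cv2.resize(im[120:270,156:356],(800,600),interpolation=cv2.INTER_CUBIC))
E
```

```text
t: 16.55
eef_pos: [510.1, -78.6, 55.2]
tcp_rot: [3.14, 0.0, 1.476]
ft_force: [0.4, 0.1, -1.4]
opening: 0.546
[509.99175779 -78.67834122  55.00435806] [3.14041319e+00 1.30811120e-04 1.47543186e+00] 0.5446390805772565 [-0.60143151  0.09552572 -0.70060379]
```

View pics/w7.png

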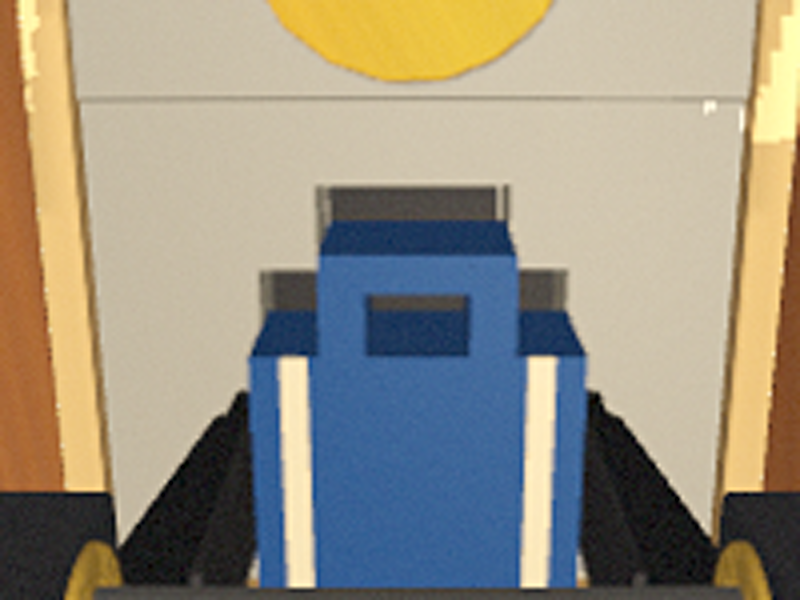

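The mug is square above its cutout: the handle end at (328–510, 221) against the cutout's (317–509, 186), and the body at (265–571, 311) against (261–567, 270).

```bash
python3 - <<'E'
from h import *
import pickle
c=pickle.load(open('w7.pkl','rb'))
f=lambda L:np.array([[156+x/4-.4,120+y/4-.4] for x,y in L])
a=-.096; u=np.array([np.cos(a),np.sin(a)]);v=np.array([-np.sin(a),np.cos(a)]); O=np.array([509,-78.6])
def rep(n,L,z):
  P=onplane(c,f(L),z)[:,:2]; d=P[1]-P[0]; Q=(P-O); print(n,'u',(Q@u).round(1),'v',(Q@v).round(1),'len',np.hypot(*d).round(1),'yaw',np.arctan2(d[1],d[0]).round(3))
rep('handle top',[(319,255),(516,255)],68.8);rep('handle bot',[(328,221),(511,221)],44.8)
rep('body top',[(250,356),(586,356)],68.8);rep('body bot',[(265,311),(571,311)],44.8)
rep('cut handle',[(317,186),(509,186)],30);rep('cut body',[(261,270),(568,270)],30)
E
```

```text
handle top u [-13.5  15.7] v [38.5 38.5] len 29.2 yaw -0.096
handle bot u [-14.1  17. ] v [38.2 38.2] len 31.0 yaw -0.096
body top u [-24.5  26.8] v [22.5 22.6] len 51.3 yaw -0.096
body bot u [-25.4  27.8] v [22.2 22.2] len 53.2 yaw -0.096
cut handle u [-17.1  17.8] v [41.4 41.4] len 34.9 yaw -0.096
cut body u [-28.   29.1] v [25.5 25.5] len 57.1 yaw -0.096
```

```bash
python3 -m pendant '[[[0.35,0.0003,-0.0008,0,0],[0.35,0.0003,-0.0008,0.008,0],[0.35,0.0003,-0.0008,0.016,0],[0.35,0.0003,-0.0008,0.0195,0],[0.35,0.0003,-0.0008,0.0195,0],[0.35,0.0003,-0.0008,0.0195,0],[0.35,0.0003,-0.0008,0.0195,0],[0.35,0.0003,-0.0008,0.0195,0]]]'
```

```text
t: 17.4
eef_pos: [508.9, -78.3, 34.8]
tcp_rot: [-3.142, -0.0, 1.475]
ft_force: [0.3, 0.5, -0.9]
opening: 0.545
```

```bash
python3 -m pendant '[[[0.68,0,0,0,0],[0.68,0,0,0,0],[0.68,0,0,0,0],[0.68,0,0,-0.02,0],[0.68,0,0,-0.06,0],[0,0.004,0,-0.1,0],[0,0.004,0,-0.12,0],[0,0.004,0,-0.12,0]]]'; cat > chk.py <<'E'
from h import *
c=cam('wrist');s=env.state();print(s['eef_pos'],s['opening'],s['ft_force'])
import pickle; pickle.dump({k:c[k] for k in ('image','range_z','K','d','W')},open('w8.pkl','wb'))
rz=c['range_z']; a=-.096; u=np.array([np.cos(a),np.sin(a)]);v=np.array([-np.sin(a),np.cos(a)])
vv,uu=np.mgrid[0:384,0:512]; ok=rz>0
p=cv2.undistortPoints(np.c_[uu[ok],vv[ok]].astype(float).reshape(-1,1,2),c['K'],c['d']).reshape(-1,2);z=rz[ok]
P=(np.c_[p*z[:,None],z,np.ones(len(z))]@c['W'].T)[:,:3]; col=c['image'][ok]
def plane(n,O,bx,by,zr):
  Q=P[:,:2]-O; m=(abs(Q@u-bx[0])<bx[1])&(abs(Q@v-by[0])<by[1])&(P[:,2]>zr[0])&(P[:,2]<zr[1])
  if m.sum()<20: print(n,'few',m.sum()); return
  A=np.c_[Q[m]-Q[m].mean(0),np.ones(m.sum())]; k=np.linalg.lstsq(A,P[m,2],rcond=None)[0]; print(n,'n',m.sum(),'z',k[2].round(1),'slope',k[:2].round(3))
plane('mug',np.array([509,-78.6]),(0,22),(0,18),(15,80))
plane('foam',np.array([509,-78.6]),(0,40),(45,3),(15,80))
plane('tin',np.array([517.4,10]),(0,16),(0,16),(40,80))
plane('house',np.array([517.2,89.4]),(-3,28),(0,18),(15,80))
E
python3 chk.py
```

```text
t: 18.2
eef_pos: [510.4, -74.6, 157.6]
tcp_rot: [3.136, 0.001, 1.476]
ft_force: [-0.3, -0.4, -0.9]
opening: 0.481
[509.70649057 -74.42189919 155.81873739] 0.44140586463016634 [ 0.03357025  0.0914576  -0.61801997]
mug n 1308 z 47.4 slope [0.002 0.005]
foam n 438 z 30.4 slope [0.002 0.043]
tin n 1142 z 52.5 slope [ 0.001 -0.003]
house n 2300 z 34.6 slope [-0.001  0.   ]
```

The mug is level on the core at about 48 mm. House (34.6) and tin (52.5) read as home. Next I press the mug.

```bash
python3 -m pendant '[[[0,0,0,0.03,0],[0,0,0,0.06,0],[0,0,0,0.09,0],[0,0,0,0.1,0],[0,0,0,0.105,0],[0,0,0,0.109,0],[0,0,0,0.113,0],[0,0,0,0.117,0]]]'; python3 -m pendant '[[[0,0,0,0.001,0],[0,0,0,0.002,0],[0,0,0,0.003,0],[0,0,0,0.004,0],[0,0,0,0.005,0],[0,0,0,0.0055,0],[0,0,0,0.0058,0],[0,0,0,0.0058,0]]]'
```

```text
t: 19.05
eef_pos: [509.8, -74.4, 39.1]
tcp_rot: [3.14, 0.0, 1.475]
ft_force: [-3.4, 1.6, 10.0]
opening: 0.001
t: 19.85
eef_pos: [509.9, -74.5, 34.1]
tcp_rot: [3.139, 0.0, 1.475]
ft_force: [-4.9, 1.0, 17.9]
opening: 0.004
```

```bash
python3 -m pendant '[[[0,0,0,0.0003,0],[0,0,0,0.0006,0],[0,0,0,0.0006,0],[0,0,0,0.0006,0],[0,0,0,0.0006,0],[0,0,0,0.0006,0],[0,0,0,0.0006,0],[0,0,0,0.0006,0]]]'; python3 -m pendant '[[[0,0,0,-0.03,0],[0,0,0,-0.08,0],[0,0,0,-0.13,0],[0,0,0,-0.17,0],[0,0,0,-0.17,0],[0,0,0,-0.17,0],[0,0,0,-0.17,0],[0,0,0,-0.17,0]]]'; python3 chk.py; python3 - <<'E'
from h import *
import pickle
c=pickle.load(open('w8.pkl','rb')); a=-.096; u=np.array([np.cos(a),np.sin(a)]);v=np.array([-np.sin(a),np.cos(a)])
hsv=cv2.cvtColor(c['image'],cv2.COLOR_BGR2HSV)
for n,m,O,z in (('mug',cv2.inRange(hsv,(95,100,40),(130,255,255)),(509,-78.6),34),('house',cv2.inRange(hsv,(0,140,60),(14,255,255)),(517.2,89.4),34),('tin',cv2.inRange(hsv,(20,130,150),(32,255,255)),(517.4,10),52)):
  for k in cv2.findContours(m,0,1)[0]:
    if cv2.contourArea(k)<300: continue
    Q=onplane(c,k.reshape(-1,2),z)[:,:2]-O
    if np.hypot(*Q.mean(0))>40: continue
    print(n,'u',(Q@u).min().round(1),(Q@u).max().round(1),'v',(Q@v).min().round(1),(Q@v).max().round(1),'rect ang',cv2.minAreaRect(Q.astype(np.float32))[1:])
E
```

```text
t: 20.65
eef_pos: [509.9, -74.5, 34.1]
tcp_rot: [3.139, 0.0, 1.476]
ft_force: [-5.4, 0.3, 24.9]
opening: 0.006
t: 21.45
eef_pos: [508.9, -74.3, 200.3]
tcp_rot: [-3.139, -0.0, 1.475]
ft_force: [-0.6, -0.6, -1.0]
opening: 0.006
[508.98488818 -74.27668927 200.33001923] 0.006396374492425419 [-1.39047981 -0.0098398  -0.03606572]
mug n 959 z 34.3 slope [-0.     0.003]
foam n 281 z 30.2 slope [-0.011 -0.086]
tin n 822 z 52.5 slope [ 0.001 -0.001]
house n 1739 z 34.6 slope [ 0.001 -0.003]
mug u -26.2 24.9 v -20.7 41.1 rect ang ((61.75651550292969, 51.116966247558594), 84.5652847290039)
house u -36.3 49.7 v -24.2 22.0 rect ang ((46.02765655517578, 85.8371353149414), 84.13182830810547)
tin u -25.5 25.2 v -26.2 24.8 rect ang ((51.02903366088867, 50.730735778808594), 84.51905822753906)
```

```bash
python3 -c "
from cell import env
print(env.job_done())"
```

```text
the job is handed in; nothing more can be done
None
```

I placed the red house and the blue mug (the one nearest the base, about 560 mm away) in their own cutouts, picture side up. I then pressed house, mug and tin down until the force rose to 25–29 N at the bottom. The job was handed in at about 21.5 s with the gripper empty at z = 200 mm.

**Heights and tilt:** the last depth check gave tops at 34.6 mm (house), 34.3 mm (mug) and 52.5 mm (tin), against nominal 34, 34 and 52. Tilt was at most about 0.004.

**Position and direction:**
- The house outline is within about 1–2 mm of its cutout, and the tin within 1 mm.
- The mug reads about 2 mm towards its handle side. I think that is its visible side face, and it is inside both the 2.8 mm clearance and the 5 mm limit.
- House and mug directions agree with the box to about 0.01 rad.

**Checks that disagreed:**
- The house sat about 0.04 rad turned in the grip. I corrected that before lowering it.
- The slope on one foam patch in the last check was off (-0.086). That patch probably reached onto the tin's edge, so I ignored it.

The fir tree and the other things were not approached, but I did not measure them again at the end.

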